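Lock the water filter cover with the blade key

ROBOT

A 6-joint arm with a two-finger parallel gripper is mounted at the origin on a cart in front of the work surface, level with it; the furniture and walls round the work are solid. World frame = base frame: x ahead of the robot, y to its left, z up, the work surface at z = 0. Lengths are in mm, angles in rad, forces in N, time in s.
With the tool pointing down it reaches from about 375 to 900 mm from the base axis. Payload 3.1 kg.
Tool frame: the origin (TCP) lies between the finger pads; the fingertips stand 11 mm ahead of it and the grasp point (between the pads) lies 8 mm behind it; z points along the fingers, y is the line along which they close (so a half turn about z gives the same grasp; the last joint's range is limited). The gripper opens to 85 mm and grips with 20 to 120 N. Pads are 22 mm wide; open, the fingers measure 114 mm over their backs; the gripper's body (76 mm by 85 mm) begins 54 mm behind the grasp point. The pads swing forward as they close: fully open they stand 13 mm farther back than shut.
Start: joints at [1.103, 0.527, 1.433, -0, 1.181, -0.178], TCP at [178.56, 598.927, 242.31] pointing down, gripper open.
Joint ranges: [-3.08, 3.08], [-0.75, 2.2], [0.22, 2.44], [-1.43, 4.57], [0, 2.65], [-2.85, 2.85]. Speed limits (rad/s): [2.79, 2.79, 3.14, 3.14, 3.14, 3.14].

INTERFACE

Orientations are given as [roll, pitch, yaw] about the fixed x, y, z axes, in that order (R = Rz(yaw) Ry(pitch) Rx(roll)).
In Python, from station import status, optics, r gives the robot as it stands.
- The arm moves only by the tool drive_tool, never from a script. Its arguments are lists of equal length, an entry for each row: "rot": the turn, a rotation vector about the tool's x, y, z in degrees, a list of three; "linear": the shift along the tool's x, y, z in m, a list of three; "gripper": the opening, from -1 (shut) to 1 (fully open). A call has exactly 8 rows; each row is the pose to reach, as a shift and turn from the pose commanded when the call began, along the tool's axes at that moment; what a row does not reach only later rows make up. A row lasts 1/10 s, in which the tool goes at most 50 mm and 8.59 degrees, less where a joint would pass 70% of its speed; a pose out of reach is approached as far as the arm can. A call with a gripper value outside its range is refused whole. The fingers move at their own pace and stop on an object; the grip force is fixed at half the most. Time passes only in rows, so rows that repeat a pose let the fingers close, or fill a call up. It gives the time, the measured TCP pose, the force, the opening and the grip force at its end, in the units of the state.
- status.get_state(): the state, without advancing time (a new reading comes with each control period).
- optics.snapshot(name): name is "side" or "top"; returns the picture (480x640x3 uint8, blue, green, red); there is no depth.
- optics.camera_info(name): a dict with "fx", "fy", "cx", "cy" (pixels), "k1" (the pictures are not rectified: a ray, as slopes to the right and down, at radius r is drawn at 1 + k1 r^2 times it, then the intrinsics apply), "cam_to_world" (4x4, takes a point from camera to world coordinates). Camera axes: x right, y down, z forward; pixel columns grow to the right and rows downward; lengths in mm; the calibration is good to about 2 mm. A picture is of the moment at which its call begins. camera_info takes no time and is no camera call.
- r.finish_job(): hands the job in; it is judged then, once.
The state is a dict: "t": time; "joints": joint angles; "dq": joint speeds; "joint_efforts": joint torques, N m; "tool_pos": TCP position; "tcp_rot": TCP orientation; "wrist_force": force on the tool from outside, world axes, zero at the start; "ft_torque": the same for the moment, N m; "opening": finger opening in mm; "gripper_force": force on a finger pad.
Only numpy, scipy, OpenCV 4.12 (cv2) and the standard library are available. Lean on these libraries where they do the work, as an engineer would, in place of code of your own. Each camera call takes 0.05 s, during which the arm holds its last target. There are 200 camera calls.

TASK

One of the two slotted locks on the water filter's cover is still open. Take the flat-bladed key from its stand, put the blade in that lock's slot and turn it clockwise (seen from above) about a quarter turn, fully home under its keeper; leave the other lock as it is. Then put the key back upright in its stand.

Things in the scene. Friction and masses are not known exactly. Their poses are not given: they have to be found in the camera images.
- blade_key: the key, 80 mm tall, 90 g, blade down in its stand. Origin: middle of the blade's lower edge; z up along the key. Steel blade 30 mm along x, 4.5 mm thick along y, up to z = 18 mm; thin shank; grey flange 54 x 34 mm (x, y) at z = 30 to 34 mm, on which it hangs in the stand; flat grey grip at z = 34 to 80 mm, 36 mm along x, 16 mm thick along y: grasp it across y. Either half-turn works alike
- key_stand: white block 66 x 46 mm (x, y), 45 mm high, fixed to the worktop on a round foot; origin at the centre of its underside, z up. In its top, centred, an opening 42 mm (x) by 18 mm (y), 35 mm deep. The key hangs in it with the blade along the stand's x (10 degrees either way, either way round) and its origin 15 mm above the stand's origin
- filter_unit: the water filter: low white box 130 x 220 mm (x, y) with a grey cover, fixed to the worktop; origin at the centre of its underside, z up, -x side towards the robot. On the cover, 60 mm above the worktop, stand two like locks, at y = +55 and -55 mm; either may be the open one. Nothing on it rises above their discs. At its -x edge each has a white bridge, its keeper
- open_slot (a point): point on the open lock's turning axis at the top of its steel disc (60 mm across), 79 mm above the worktop; z up; turns with the lock. The slot runs along x right across the disc, open at both ends, 12 mm deep, 8 mm wide, flared to 16 mm in its top 4 mm. A steel tongue sticks out of the disc towards +x. Open, slot and tongue lie roughly along the box
- open_rotor (a joint): turn of the open lock, rad: starts between 0.1 and 0.35, grows clockwise seen from above, to a stop at 1.57 (seated: tongue under its keeper). About 0.06 Nm of friction; stays where it is left. The blade has about 0.12 rad of play in the slot and must turn that much further than the lock
- shut_rotor (a joint): the same for the other lock, alike in shape and already seated at 1.5 to 1.57 rad: its tongue lies under its keeper, its slot across the box. Leave it
Not all that is in view belongs to the job. Leave any purple look-alike of the key_stand alone.

How it is judged (in metres and radians):
On the way, in this order (a step that is already met when the one before it is completed fails the run):
1. the key's blade stands in the open lock's slot, at least 5 mm deep (z of blade_key in the frame of open_slot below -0.005 m and horizontal distance between blade_key and open_slot below 0.015 m and angle between the x axis of blade_key and the x axis of open_slot, either way round below 0.35 rad and angle between blade_key's own z axis and vertical below 0.3 rad), for 0.1 s.
2. the lock is turned home (1.40 rad or more) with the blade in its slot (z of blade_key in the frame of open_slot below -0.003 m and horizontal distance between blade_key and open_slot below 0.02 m and value of joint open_rotor above 1.4 rad), for 0.1 s.
At the end, for the whole second after the job is handed in: The open lock is turned to 1.40 rad or more (within 10 degrees of its stop), the other lock is still seated (1.35 rad or more), and the key hangs in its stand at rest: origin within 15 mm of the stand's axis and 9 to 21 mm above the stand's underside, upright within 10 degrees (value of joint open_rotor above 1.4 rad and value of joint shut_rotor above 1.35 rad and horizontal distance between blade_key and key_stand below 0.015 m and z of blade_key in the frame of key_stand between 0.009 and 0.021 m and angle between blade_key's own z axis and vertical below 0.175 rad and linear speed of blade_key below 0.02 m/s); the robot touches nothing.
It fails at once if the lock that was already seated is turned back (value of joint shut_rotor below 1.3 rad).
It also fails if it takes over 45 s, if anything falls off the work surface, if the arm or the gripper's body presses on something with over 40 N, if the wrist force passes 120 N, or if a joint passes its speed limit or range.

## Working session

There is one attempt and no reset: what is moved stays moved. The work goes in short steps, Python scripts to look and compute and a tool call to move; the robot and the scene stay as the last step left them, time stands still between calls to the robot, and variables do not carry over. Pictures are saved under pics/ and viewed, at most 14 in all, crops included, and the job is handed in when it is done.

Besides the shell and the picture viewer there is one more tool, called after ">>>" as a command line: name --argument value ..., lists and objects as JSON in quotes. drive_tool: Moves the arm, as the interface text tells. Its arguments: {"type":"object","properties":{"rot":{"type":"array"},"linear":{"type":"array"},"gripper":{"type":"array"}},"required":["rot","linear","gripper"]}

```bash
ls; mkdir -p pics; python3 - <<'E'
from station import status, optics, r
import cv2
for n in ("side","top"):
    cv2.imwrite(f"pics/{n}0.png",optics.snapshot(n)); print(n,optics.camera_info(n))
print(status.get_state())
E
```

```text
pics
side {'fx': 574.476348347774, 'fy': 574.476348347774, 'cx': 317.71726219138066, 'cy': 231.62727816739869, 'k1': -0.07240645580553255, 'cam_to_world': array([[-9.78603986e-01, -6.67458702e-02,  1.94625866e-01,
         3.14442649e+02],
       [-2.04048763e-01,  4.36318769e-01, -8.76350406e-01,
         1.04604640e+03],
       [-2.64261480e-02, -8.97313167e-01, -4.40602699e-01,
         4.48235935e+02],
       [ 0.00000000e+00,  0.00000000e+00,  0.00000000e+00,
         1.00000000e+00]])}
top {'fx': 509.8201593120174, 'fy': 509.8201593120174, 'cx': 323.8052600889661, 'cy': 242.78759271124466, 'k1': -0.05321258047166781, 'cam_to_world': array([[ 1.18784262e-02, -9.96486730e-01,  8.29041577e-02,
         4.29973106e+02],
       [-9.99477749e-01, -1.43239829e-02, -2.89664139e-02,
         3.24080690e+02],
       [ 3.00521648e-02, -8.25167855e-02, -9.96136460e-01,
         9.86400689e+02],
       [ 0.00000000e+00,  0.00000000e+00,  0.00000000e+00,
         1.00000000e+00]])}
{'t': 0.1, 'joints': array([ 1.10249470e+00,  5.28386286e-01,  1.43373079e+00,  1.55112342e-05,
        1.18142079e+00, -1.78481786e-01]), 'dq': array([ 0.00035991, -0.0018495 , -0.00616226,  0.00034854,  0.00095618,
        0.00153185]), 'joint_efforts': array([-6.66707615e-05, -4.43310535e+01, -1.78586555e+01, -2.85365631e-04,
        3.96961783e-03, -8.15963062e-06]), 'tool_pos': array([178.29211009, 598.39987719, 241.43721802]), 'tcp_rot': array([-3.13968089e+00, -3.59455634e-04,  2.85176657e+00]), 'wrist_force': array([ 0.05688938, -0.4716184 , -0.21820624]), 'ft_torque': array([-0.03514411,  0.02563039, -0.01868924]), 'gripper_force': 0.0, 'opening': 85.09640944904602}
```

View pics/top0.png

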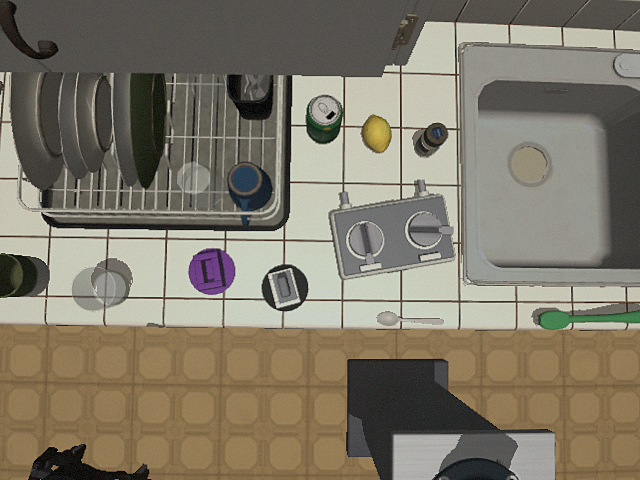

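View pics/side0.png

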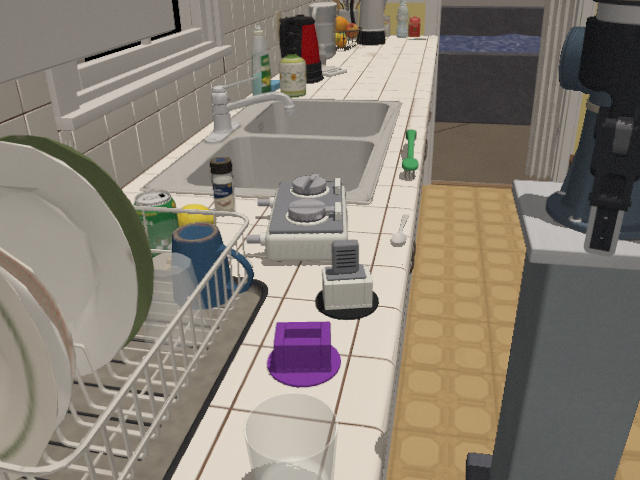

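The top view shows the white stand with the key at about (285,287). The filter is at about (393,235). Its right lock, at about (428,230), has its tongue pointing right along the box, so it is the open one. The left lock (365,240) has its slot across the box and is shut. The side view confirms the key is upright in the white stand. Next I'll enlarge.

```bash
python3 - <<'E'
import cv2,numpy as np
t=cv2.imread("pics/top0.png");s=cv2.imread("pics/side0.png")
a=cv2.resize(t[260:315,255:315],None,fx=7,fy=7,interpolation=cv2.INTER_CUBIC)  # 420x385
b=cv2.resize(t[205:260,395:460],None,fx=5.8,fy=7,interpolation=cv2.INTER_CUBIC)
cv2.imwrite("pics/a.png",cv2.resize(t[175:315,255:465],(798,532),interpolation=cv2.INTER_CUBIC))
cv2.imwrite("pics/b.png",cv2.resize(s[165:320,240:410],(680,620*1)[:2] if 0 else (653,595),interpolation=cv2.INTER_CUBIC))
E
```

```text
(no output)
```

View pics/a.png

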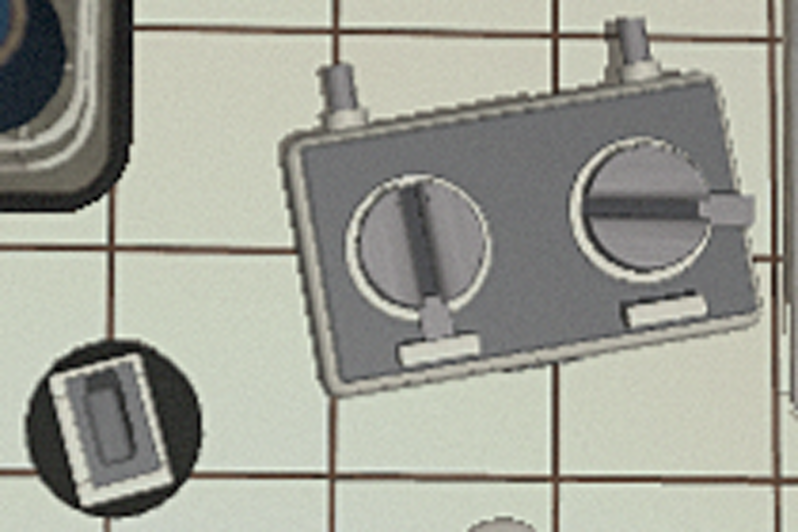

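View pics/b.png

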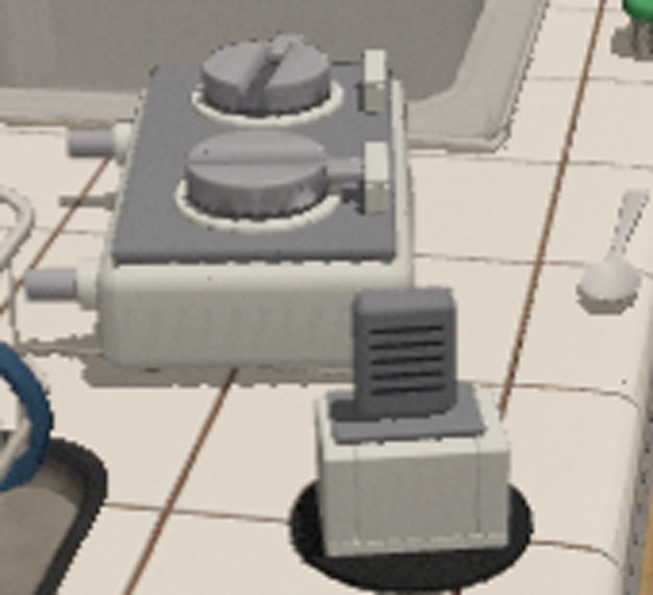

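Crop a (3.8x) shows:
- Stand top corners at about (50,378), (137,353), (172,480) and (87,505).
- Key grip centred near (110,420).
- Open disc centred near (648,206).
- The slot nearly horizontal.

Crop b shows the key upright. I'll zoom in on both and convert to world coordinates.

```bash
cat > h.py <<'E'
import cv2,numpy as np
from station import status, optics, r
def ray(n,uv):
    c=optics.camera_info(n);K=np.array([[c['fx'],0,c['cx']],[0,c['fy'],c['cy']],[0,0,1.]])
    p=cv2.undistortPoints(np.array([[uv]],float),K,np.array([c['k1'],0,0,0.]))[0,0]
    T=c['cam_to_world'];return T[:3,3],T[:3,:3]@np.array([p[0],p[1],1])
def at(n,uv,z):
    o,d=ray(n,uv);return (o+d*(z-o[2])/d[2])[:2]
def proj(n,P):
    c=optics.camera_info(n);K=np.array([[c['fx'],0,c['cx']],[0,c['fy'],c['cy']],[0,0,1.]])
    T=np.linalg.inv(c['cam_to_world'])
    return cv2.projectPoints(np.atleast_2d(P).astype(float),cv2.Rodrigues(T[:3,:3])[0],T[:3,3],K,np.array([c['k1'],0,0,0.]))[0][:,0]
E
python3 - <<'E'
from h import *
f=lambda u,v:(255+(u+.5)/3.8-.5,175+(v+.5)/3.8-.5)
S=np.array([at("top",f(*p),45) for p in [(50,378),(137,353),(172,480),(87,505)]])
print("stand",S.round(1),S.mean(0)); d=S[0]+S[1]-S[2]-S[3]; print(np.degrees(np.arctan2(d[1],d[0])))
print("grip",at("top",f(110,422),95))
for p in [(583,206),(713,206),(648,143),(648,270)]: print("disc",at("top",f(*p),79))
print("disc c",at("top",f(648,206),79), "shut", at("top",f(421,243),79))
for p in [(304,150),(712,83),(752,308),(342,380)]: print("cover",at("top",f(*p),60))
t=cv2.imread("pics/top0.png")
a=cv2.resize(t[264:312,262:306],(528,576),interpolation=cv2.INTER_CUBIC)
b=cv2.resize(t[205:253,404:456],(624,576),interpolation=cv2.INTER_CUBIC)[:,:]
cv2.imwrite("pics/c.png",np.hstack([cv2.resize(a[:,60:400],None,fx=1,fy=1),b])[:,:800] if 0 else np.hstack([a[:,100:420-20],b[:,60:560]]))
E
```

```text
stand [[449.  399.1]
 [461.7 357.2]
 [400.6 339.3]
 [388.1 380.1]] [424.85770333 368.94350304]
16.83772426801118
grip [428.25466729 367.29634988]
disc [532.89710505 146.08359738]
disc [533.88282745  83.65040555]
disc [563.58904855 114.7637128 ]
disc [502.88336195 115.08234047]
disc c [533.38737278 114.93287904] shut [514.13669446 223.13989235]
cover [560.14565758 277.90444088]
cover [596.53724194  78.56805659]
cover [486.66235289  59.84219092]
cover [449.54605257 258.58606563]
```

View pics/c.png

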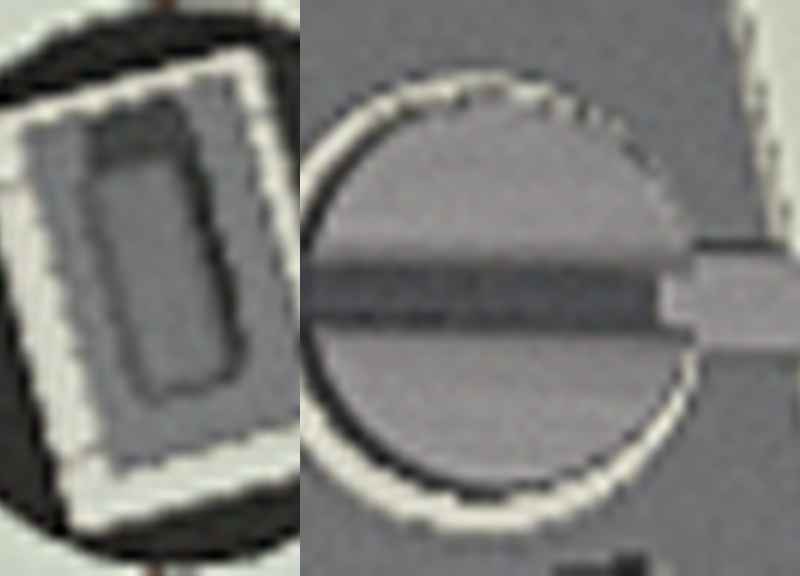

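Crop c (12x) gives:
- Grip top corners at about (95,165), (188,155), (235,375) and (145,395).
- Flange corners at about (25,125), (225,75) and (115,465).
- Slot edges from (310,265) to (690,270) above, and (310,322) to (690,336) below.
- Disc centre at about (500,290).

```bash
python3 - <<'E'
from h import *
g=lambda x,y:(262+100/12+(x+.5)/12-.5,264+(y+.5)/12-.5)
k=lambda x,y:(404+5+(x-300+.5)/12-.5,205+(y+.5)/12-.5)
W=lambda f,p,z:at("top",f(*p),z)
ang=lambda d:np.degrees(np.arctan2(d[1],d[0]))
G=np.array([W(g,p,95) for p in [(95,165),(188,155),(235,375),(145,395)]]);print(G.round(1),G.mean(0),[ang(G[0]-G[3]),ang(G[1]-G[2])],np.linalg.norm(G[0]-G[3]),np.linalg.norm(G[0]-G[1]))
F=np.array([W(g,p,49) for p in [(25,125),(225,75),(115,465)]]);print(F.round(1),(F[1]+F[2])/2,ang(F[0]-F[2]),ang(F[0]-F[1])-90)
for a,b in [((310,265),(690,270)),((310,322),(690,336))]:
    A,B=W(k,a,77),W(k,b,77);print(A,B,ang(B-A),(A+B)/2)
print("disc",W(k,(500,290),79),"tongue",W(k,(745,300),72))
C=np.array([[560.1,277.9],[596.5,78.6],[486.7,59.8],[449.5,258.6]]);c=C.mean(0);print(c,[ang(C[0]-C[1])-90,ang(C[3]-C[2])-90,ang(C[0]-C[3]),ang(C[1]-C[2])])
# check in side view: project estimated positions
print(proj("side",[[533.4,114.9,79],[428.3,367.3,95],[424.9,368.9,45]]))
E
```

```text
[[442.7 377.6]
 [444.3 364.2]
 [412.6 356.8]
 [409.6 369.8]] [427.29442347 367.09499532] [np.float64(13.310925474371892), np.float64(13.047063603380883)] 34.065789221577674 13.555540604090213
[[449.3 391.2]
 [457.4 360.8]
 [397.8 376.5]] [427.59485419 368.65364897] 15.9012007546166 14.813916302346996
[537.19278221 143.27171855] [537.36032872  85.33760472] -89.8343000262286 [537.27655546 114.30466163]
[528.56037487 143.29378058] [527.33441595  85.41708024] -91.21347224858765 [527.94739541 114.35543041]
disc [533.63180989 114.83955648] tongue [533.50002122  75.59451632]
[523.2   168.725] [np.float64(10.350377518792229), np.float64(10.59877235416171), np.float64(9.898597351282222), np.float64(9.715991357158824)]
[[309.55696478 181.27345545]
 [344.78545793 241.45068559]
 [347.2235968  274.36946147]]
```

```bash
cat >> h.py <<'E'
def step(c,t):
    """shift (m) in tool axes and turn about tool z (deg) from commanded (x,y,z,yaw deg) to target; tool straight down"""
    y=np.radians(c[3]);d=np.array(t[:3])-np.array(c[:3])
    X=np.array([np.cos(y),np.sin(y),0]);Y=np.array([np.sin(y),-np.cos(y),0])
    return (np.array([d@X,d@Y,-d[2]])/1000).round(4),round(c[3]-t[3],1)
E
python3 -c "
from h import *
print(step((178.56,598.93,242.31,163.4),(427.3,367.5,150,194)))"
```

```text
(array([-0.3045, -0.1507,  0.0923]), -30.6)
```

>>> drive_tool --rot '[[0,0,-8],[0,0,-16],[0,0,-24],[0,0,-30.6],[0,0,-30.6],[0,0,-30.6],[0,0,-30.6],[0,0,-30.6]]' --linear '[[-0.04,-0.02,0.012],[-0.08,-0.04,0.024],[-0.12,-0.06,0.036],[-0.16,-0.08,0.048],[-0.2,-0.1,0.06],[-0.24,-0.12,0.072],[-0.28,-0.14,0.084],[-0.3045,-0.1507,0.0923]]' --gripper '[1,1,1,1,1,1,1,1]'

```text
t: 0.9
tool_pos: [429.1, 365.0, 148.9]
tcp_rot: [-3.141, -0.001, -2.9]
wrist_force: [0.7, 0.3, -0.7]
opening: 85.4
gripper_force: 0.0
```

>>> drive_tool --rot '[[0,0,0],[0,0,0],[0,0,0],[0,0,0],[0,0,0],[0,0,0],[0,0,0],[0,0,0]]' --linear '[[0,0,0.02],[0,0,0.04],[0,0,0.06],[0,0,0.075],[0,0,0.083],[0,0,0.083],[0,0,0.083],[0,0,0.083]]' --gripper '[1,1,1,1,1,0.3,-0.3,-0.3]'

```text
t: 1.7
tool_pos: [427.8, 367.9, 67.8]
tcp_rot: [3.141, 0.002, -2.897]
wrist_force: [0.2, 0.1, -0.4]
opening: 44.0
gripper_force: 0.0
```

```bash
python3 - <<'E'
from h import *
s=optics.snapshot("side");t=optics.snapshot("top")
A=cv2.resize(s[180:330,260:430],(453,400),interpolation=cv2.INTER_CUBIC)
B=cv2.resize(t[230:330,240:326],(344,400),interpolation=cv2.INTER_CUBIC)
cv2.imwrite("pics/d.png",np.hstack([A,B]))
E
```

```text
(no output)
```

View pics/d.png

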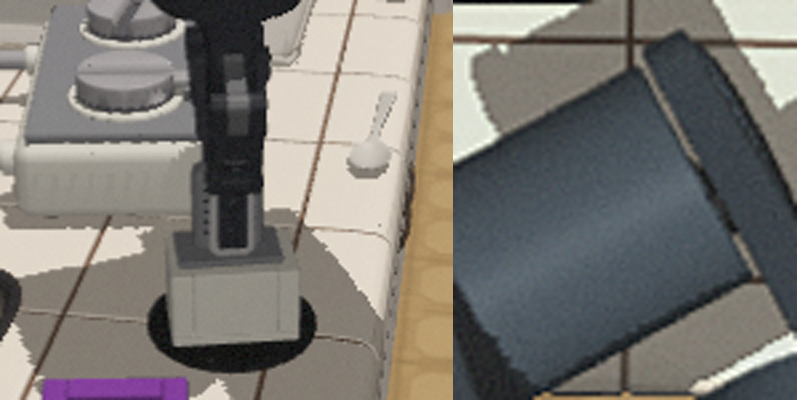

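Left half: the near finger, at about (232,215), is centred in front of the grip and clear of the flange. The top camera is blocked by the arm. Closing, then lifting.

>>> drive_tool --rot '[[0,0,0],[0,0,0],[0,0,0],[0,0,0],[0,0,0],[0,0,0],[0,0,0],[0,0,0]]' --linear '[[0,0,0],[0,0,0],[0,0,0],[0,0,0],[0,0,0],[0,0,0],[0,0,0],[0,0,0]]' --gripper '[-1,-1,-1,-1,-1,-1,-1,-1]'

```text
t: 2.6
tool_pos: [427.7, 367.8, 67.7]
tcp_rot: [3.141, 0.001, -2.897]
wrist_force: [-1.2, 0.2, 5.1]
opening: 15.2
gripper_force: 59.1
```

>>> drive_tool --rot '[[0,0,0],[0,0,0],[0,0,0],[0,0,0],[0,0,0],[0,0,0],[0,0,0],[0,0,0]]' --linear '[[0,0,-0.01],[0,0,-0.025],[0,0,-0.045],[0,0,-0.065],[0,0,-0.085],[0,0,-0.1],[0,0,-0.1],[0,0,-0.1]]' --gripper '[-1,-1,-1,-1,-1,-1,-1,-1]'

```text
t: 3.4
tool_pos: [427.0, 367.3, 166.9]
tcp_rot: [-3.141, -0.0, -2.897]
wrist_force: [-0.4, -0.4, -1.4]
opening: 15.2
gripper_force: 58.4
```

```bash
python3 - <<'E'
from h import *
s=optics.snapshot("side");cv2.imwrite("pics/e.png",cv2.resize(s[130:330,240:420],(540,600),interpolation=cv2.INTER_CUBIC))
print(status.get_state())
print(step((427.3,367.5,167,194),(533.3,114.8,167,89.5)))
E
```

```text
{'t': 3.45, 'joints': array([ 5.12028888e-01,  5.45850154e-01,  1.66201705e+00, -3.43677056e-05,
        9.35360754e-01, -1.30301078e+00]), 'dq': array([-0.00076711,  0.0141467 ,  0.00600461,  0.00134691, -0.00111173,
       -0.00202004]), 'joint_efforts': array([ 1.04614760e-02, -4.23337376e+01, -1.44221959e+01, -1.18982398e-04,
       -2.31042044e-02, -6.60427804e-05]), 'tool_pos': array([426.63792293, 367.10205407, 166.33739453]), 'tcp_rot': array([-3.14113332e+00, -1.56970816e-03, -2.89732925e+00]), 'wrist_force': array([-1.2694557 , -0.08586585, -1.19190601]), 'ft_torque': array([-0.03875011, -0.01259415,  0.01424057]), 'gripper_force': 58.38817119598389, 'opening': 15.282558516986287}
(array([-0.0417, -0.2708, -0.    ]), 104.5)
```

View pics/e.png

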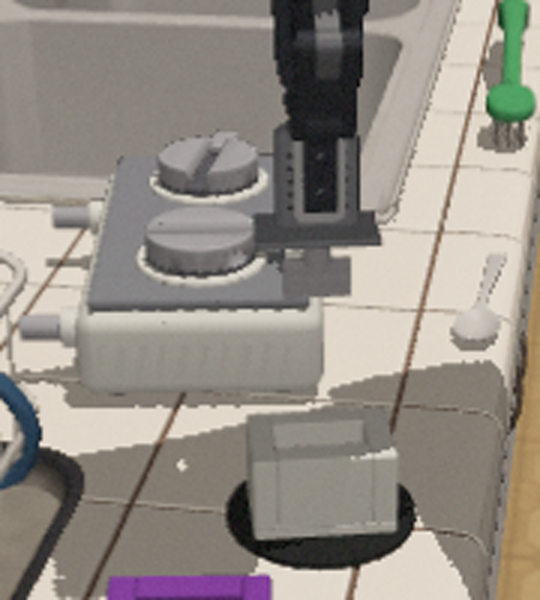

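The key is held upright: blade bottom edge from (285,297) to (350,295) in the 3x crop. The stand is empty. Carrying it to a point above the open lock.

>>> drive_tool --rot '[[0,0,8],[0,0,16],[0,0,24],[0,0,32],[0,0,40],[0,0,48],[0,0,56],[0,0,64]]' --linear '[[-0.002,-0.012,0],[-0.005,-0.034,0],[-0.009,-0.06,0],[-0.013,-0.086,0],[-0.017,-0.112,0],[-0.021,-0.138,0],[-0.025,-0.164,0],[-0.029,-0.19,0]]' --gripper '[-1,-1,-1,-1,-1,-1,-1,-1]'

```text
t: 4.25
tool_pos: [500.8, 189.0, 165.7]
tcp_rot: [-3.139, -0.002, 2.263]
wrist_force: [-0.2, 0.8, -0.9]
opening: 15.1
gripper_force: 58.5
```

```bash
python3 - <<'E'
from h import *
y=np.radians(194);X=np.array([np.cos(y),np.sin(y)]);Y=np.array([np.sin(y),-np.cos(y)])
p=np.array([427.3,367.5])-29*X-190*Y;print(p,status.get_state()['tool_pos'],np.degrees(status.get_state()['tcp_rot']))
print(step((*p,167,130),(533.3,114.8,167,89.5)))
print(proj("side",[[426.6,367.1,113.6]]))
E
```

```text
[501.40373623 190.15954698] [500.79266517 188.97245349 165.65595862] [-1.79854879e+02 -8.84006415e-02  1.29663547e+02]
(array([-0.0782, -0.024 , -0.    ]), 40.5)
[[345.99290732 229.03456922]]
```

The blade sits where the projection predicts, within 1 px. Moving on to above the slot.

>>> drive_tool --rot '[[0,0,8],[0,0,16],[0,0,24],[0,0,32],[0,0,38],[0,0,40.5],[0,0,40.5],[0,0,40.5]]' --linear '[[-0.016,-0.005,0],[-0.032,-0.01,0],[-0.048,-0.015,0],[-0.064,-0.02,0],[-0.0782,-0.024,0.01],[-0.0782,-0.024,0.02],[-0.0782,-0.024,0.022],[-0.0782,-0.024,0.022]]' --gripper '[-1,-1,-1,-1,-1,-1,-1,-1]'

```text
t: 5.05
tool_pos: [532.2, 114.8, 143.8]
tcp_rot: [-3.138, -0.0, 1.563]
wrist_force: [0.2, 0.5, -1.0]
opening: 15.6
gripper_force: 58.5
```

```bash
python3 - <<'E'
from h import *
s=optics.snapshot("side");cv2.imwrite("pics/f.png",cv2.resize(s[120:245,250:380],(624,600),interpolation=cv2.INTER_CUBIC))
S=status.get_state();print(S['tool_pos'],np.degrees(S['tcp_rot']),S['wrist_force'],S['joints'])
x,y,z=S['tool_pos'];print((proj("side",[[x,y,z-52.7],[533.3,114.8,79]])-[250,120])*4.8)
E
```

```text
[532.64397542 115.02233502 144.35623881] [-1.79895092e+02 -7.94398306e-04  8.95608019e+01] [-0.45180888  0.54793648 -0.76534125] [7.52324650e-03 5.59733674e-01 1.72358705e+00 5.49834179e-05
 8.60102494e-01 1.51527799e-02]
[[286.68697385 262.22871323]
 [286.1951571  294.02903474]]
```

View pics/f.png

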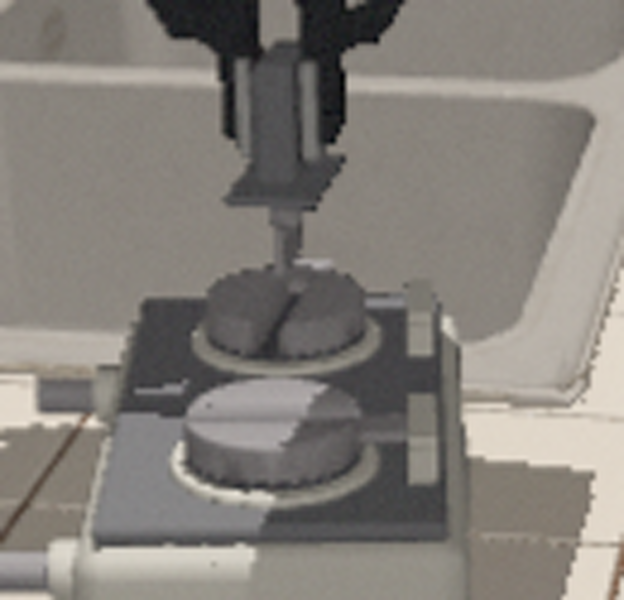

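The view shows the blade above the open lock's centre (286,265) and aligned with its slot, which runs from (262,350) up to (300,270). Lowering gently.

>>> drive_tool --rot '[[0,0,0],[0,0,0],[0,0,0],[0,0,0],[0,0,0],[0,0,0],[0,0,0],[0,0,0]]' --linear '[[0,0,0.005],[0,0,0.01],[0,0,0.012],[0,0,0.014],[0,0,0.016],[0,0,0.018],[0,0,0.02],[0,0,0.02]]' --gripper '[-1,-1,-1,-1,-1,-1,-1,-1]'

```text
t: 5.9
tool_pos: [533.1, 114.8, 124.7]
tcp_rot: [-3.141, -0.0, 1.562]
wrist_force: [-0.6, -0.2, -0.9]
opening: 15.7
gripper_force: 58.5
```

>>> drive_tool --rot '[[0,0,0],[0,0,0],[0,0,0],[0,0,4],[0,0,8],[0,0,12],[0,0,16],[0,0,20]]' --linear '[[0,0,0.001],[0,0,0.002],[0,0,0.0025],[0,0,0.0025],[0,0,0.0025],[0,0,0.0025],[0,0,0.0025],[0,0,0.0025]]' --gripper '[-1,-1,-1,-1,-1,-1,-1,-1]'

```text
t: 6.7
tool_pos: [534.1, 114.7, 122.6]
tcp_rot: [3.14, -0.0, 1.21]
wrist_force: [0.8, 0.2, -1.7]
opening: 15.0
gripper_force: 58.4
```

```bash
python3 - <<'E'
from h import *
s=optics.snapshot("side");cv2.imwrite("pics/g.png",cv2.resize(s[120:245,250:380],(624,600),interpolation=cv2.INTER_CUBIC))
S=status.get_state();print(S['tool_pos'],np.degrees(S['tcp_rot']),S['wrist_force'],S['ft_torque'])
E
```

```text
[534.0656357  114.69489112 122.61914481] [ 1.79898850e+02 -2.48662956e-02  6.92447470e+01] [ 1.01911873  0.45537156 -1.34289977] [-0.00550934 -0.29830711  0.00273713]
```

View pics/g.png

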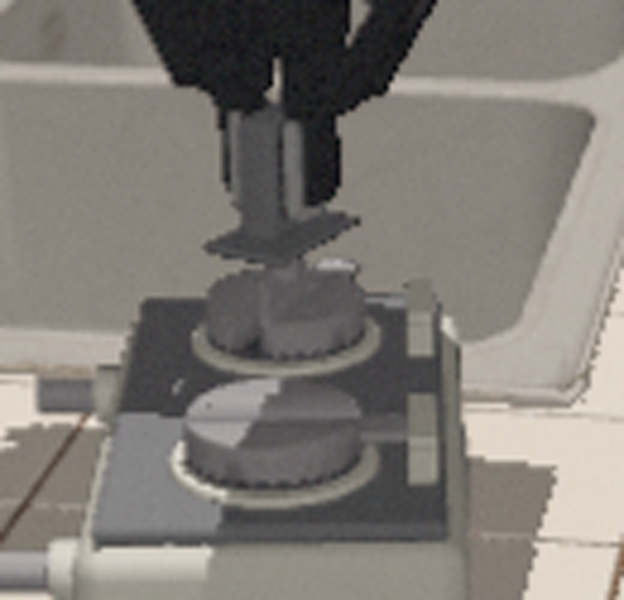

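The blade is in the slot and the lock is turning with it: the tongue has moved from (318,263) to (338,268), with low forces. Continuing.

>>> drive_tool --rot '[[0,0,6],[0,0,12],[0,0,18],[0,0,24],[0,0,30],[0,0,36],[0,0,42],[0,0,48]]' --linear '[[0,0,0],[0,0,0],[0,0,0],[0,0,0],[0,0,0],[0,0,0],[0,0,0],[0,0,0]]' --gripper '[-1,-1,-1,-1,-1,-1,-1,-1]'

```text
t: 7.55
tool_pos: [534.3, 114.5, 122.6]
tcp_rot: [3.14, -0.002, 0.373]
wrist_force: [0.4, -1.5, -2.2]
opening: 15.6
gripper_force: 58.4
```

>>> drive_tool --rot '[[0,0,4],[0,0,8],[0,0,12],[0,0,15],[0,0,17],[0,0,18],[0,0,18],[0,0,18]]' --linear '[[0,0,0],[0,0,0],[0,0,0],[0,0,0],[0,0,0],[0,0,0],[0,0,0],[0,0,0]]' --gripper '[-1,-1,-1,-1,-1,-1,-1,-1]'

```text
t: 8.35
tool_pos: [534.1, 114.4, 122.7]
tcp_rot: [3.141, -0.002, 0.062]
wrist_force: [2.8, -3.4, -1.2]
opening: 15.5
gripper_force: 58.5
```

```bash
python3 - <<'E'
from h import *
s=optics.snapshot("side");cv2.imwrite("pics/i.png",cv2.resize(s[120:245,250:380],(624,600),interpolation=cv2.INTER_CUBIC))
S=status.get_state();print(S['tool_pos'],np.degrees(S['tcp_rot']),S['wrist_force'],S['ft_torque'])
E
```

```text
[534.05713652 114.41855957 122.73946381] [ 1.79954121e+02 -9.80600000e-02  3.55256693e+00] [ 2.88303766 -2.98047017 -1.03415637] [-0.6227101  -0.54010689  0.07116054]
```

View pics/i.png

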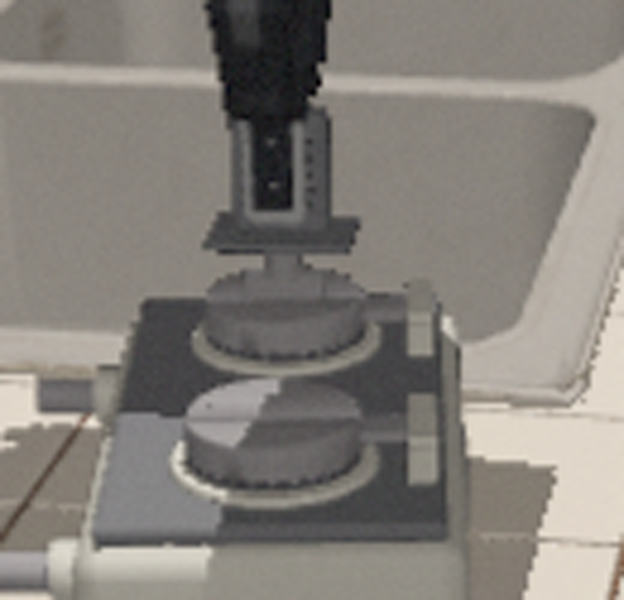

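The far lock's tongue (385,305) now lies under its keeper, like the near lock's. The torque is only friction level, so I'll push a few degrees more to be sure, read the torque, then ease back.

>>> drive_tool --rot '[[0,0,1],[0,0,2],[0,0,3],[0,0,4],[0,0,5],[0,0,5],[0,0,5],[0,0,5]]' --linear '[[0,0,0],[0,0,0],[0,0,0],[0,0,0],[0,0,0],[0,0,0],[0,0,0],[0,0,0]]' --gripper '[-1,-1,-1,-1,-1,-1,-1,-1]'

```text
t: 9.2
tool_pos: [534.0, 114.5, 122.7]
tcp_rot: [3.14, -0.002, -0.024]
wrist_force: [3.4, -3.9, -0.7]
opening: 15.0
gripper_force: 58.8
```

```bash
python3 - <<'E'
from h import *
S=status.get_state();print(S['tool_pos'],np.degrees(S['tcp_rot']),S['wrist_force'],S['ft_torque'])
E
```

```text
[534.03720161 114.46331792 122.71153023] [ 1.79925426e+02 -1.05405885e-01 -1.36609556e+00] [ 3.39803373 -3.90320235 -0.71065068] [-0.80993757 -0.72008562  0.63877847]
```

The torque rose to 0.64 Nm, so the lock is at its stop. Easing back, then lifting.

>>> drive_tool --rot '[[0,0,-2],[0,0,-4],[0,0,-6],[0,0,-6],[0,0,-6],[0,0,-6],[0,0,-6],[0,0,-6]]' --linear '[[0,0,0],[0,0,0],[0,0,0],[0,0,-0.005],[0,0,-0.01],[0,0,-0.02],[0,0,-0.035],[0,0,-0.045]]' --gripper '[-1,-1,-1,-1,-1,-1,-1,-1]'

```text
t: 10.0
tool_pos: [533.0, 115.5, 168.9]
tcp_rot: [-3.141, -0.0, 0.078]
wrist_force: [1.3, 0.7, -0.8]
opening: 15.7
gripper_force: 58.8
```

```bash
python3 - <<'E'
from h import *
print(status.get_state()['tool_pos'])
print(step((533.3,114.8,167.5,4.5),(426.4,368,167.5,14.5)))
E
```

```text
[533.03120184 115.47273335 168.91921498]
(array([-0.0867, -0.2608, -0.    ]), -10.0)
```

>>> drive_tool --rot '[[0,0,-1],[0,0,-2],[0,0,-4],[0,0,-6],[0,0,-8],[0,0,-10],[0,0,-10],[0,0,-10]]' --linear '[[-0.007,-0.02,0],[-0.02,-0.06,0],[-0.034,-0.103,0],[-0.048,-0.145,0],[-0.062,-0.187,0],[-0.076,-0.228,0],[-0.084,-0.253,0],[-0.0867,-0.2608,0]]' --gripper '[-1,-1,-1,-1,-1,-1,-1,-1]'

```text
t: 10.8
tool_pos: [424.5, 370.7, 168.1]
tcp_rot: [-3.14, 0.0, 0.256]
wrist_force: [1.2, 0.1, -1.0]
opening: 15.2
gripper_force: 58.8
```

>>> drive_tool --rot '[[0,0,0],[0,0,0],[0,0,0],[0,0,0],[0,0,0],[0,0,0],[0,0,0],[0,0,0]]' --linear '[[0,0,0.01],[0,0,0.03],[0,0,0.05],[0,0,0.05],[0,0,0.05],[0,0,0.05],[0,0,0.05],[0,0,0.05]]' --gripper '[-1,-1,-1,-1,-1,-1,-1,-1]'

```text
t: 11.6
tool_pos: [426.9, 368.1, 118.3]
tcp_rot: [-3.141, -0.002, 0.253]
wrist_force: [0.2, 0.2, -0.9]
opening: 15.6
gripper_force: 58.8
```

```bash
python3 - <<'E'
from h import *
s=optics.snapshot("side");cv2.imwrite("pics/j.png",cv2.resize(s[180:320,270:410],(600,600),interpolation=cv2.INTER_CUBIC))
S=status.get_state();print(S['tool_pos'],np.degrees(S['tcp_rot']),S['wrist_force'])
E
```

```text
[426.75488157 368.15221165 118.19401835] [-1.79981766e+02 -7.20560061e-02  1.44937109e+01] [ 0.35582979 -0.29733483 -0.86610292]
```

View pics/j.png

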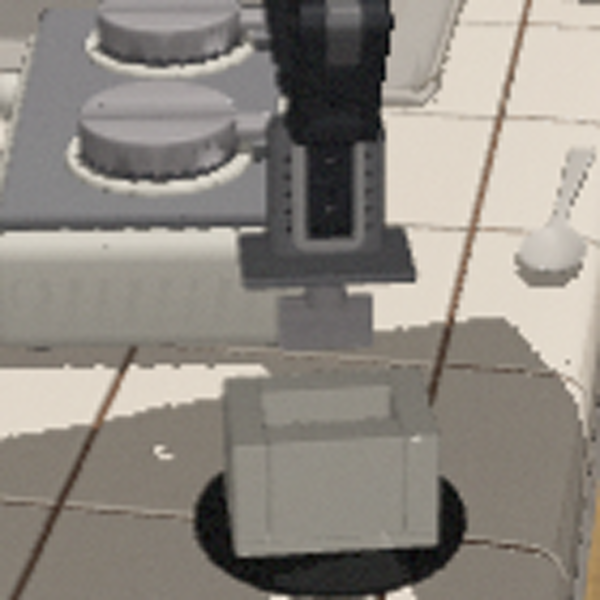

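The blade (278–372, centre 325) lines up with the stand's opening (262–392). Lowering to about 1 mm above seat, then releasing.

>>> drive_tool --rot '[[0,0,0],[0,0,0],[0,0,0],[0,0,0],[0,0,0],[0,0,0],[0,0,0],[0,0,0]]' --linear '[[0,0,0.008],[0,0,0.016],[0,0,0.024],[0,0,0.032],[0,0,0.04],[0,0,0.047],[0,0,0.0495],[0,0,0.0495]]' --gripper '[-1,-1,-1,-1,-1,-1,-1,-1]'

```text
t: 12.45
tool_pos: [426.3, 368.0, 67.9]
tcp_rot: [3.142, 0.0, 0.253]
wrist_force: [-0.6, 0.2, -0.5]
opening: 15.2
gripper_force: 59.0
```

>>> drive_tool --rot '[[0,0,0],[0,0,0],[0,0,0],[0,0,0],[0,0,0],[0,0,0],[0,0,0],[0,0,0]]' --linear '[[0,0,0],[0,0,0],[0,0,0],[0,0,0],[0,0,0],[0,0,0],[0,0,0],[0,0,0]]' --gripper '[-0.5,-0.2,0.2,0.5,0.5,0.5,0.5,0.5]'

```text
t: 13.25
tool_pos: [426.4, 368.0, 68.0]
tcp_rot: [-3.142, -0.0, 0.253]
wrist_force: [-0.4, -0.7, 0.3]
opening: 64.2
gripper_force: 0.0
```

>>> drive_tool --rot '[[0,0,0],[0,0,0],[0,0,0],[0,0,0],[0,0,0],[0,0,0],[0,0,0],[0,0,0]]' --linear '[[0,0,-0.01],[0,0,-0.03],[0,0,-0.06],[0,0,-0.1],[0,0,-0.14],[0,0,-0.16],[0,0,-0.16],[0,0,-0.16]]' --gripper '[0.5,0.5,0.5,0.5,0.5,0.5,0.5,0.5]'

```text
t: 14.05
tool_pos: [426.1, 367.9, 228.5]
tcp_rot: [-3.141, -0.001, 0.253]
wrist_force: [-0.2, -1.0, 0.2]
opening: 63.9
gripper_force: 0.0
```

```bash
python3 - <<'E'
from h import *
s=optics.snapshot("side");cv2.imwrite("pics/k.png",cv2.resize(s[160:320,250:410],(600,600),interpolation=cv2.INTER_CUBIC))
S=status.get_state();print(S['tool_pos'],S['wrist_force'],S['opening'])
E
```

```text
[425.58615624 367.53584629 227.39809055] [-0.87209241  0.01393988 -0.17057391] 63.949743083565046
```

View pics/k.png

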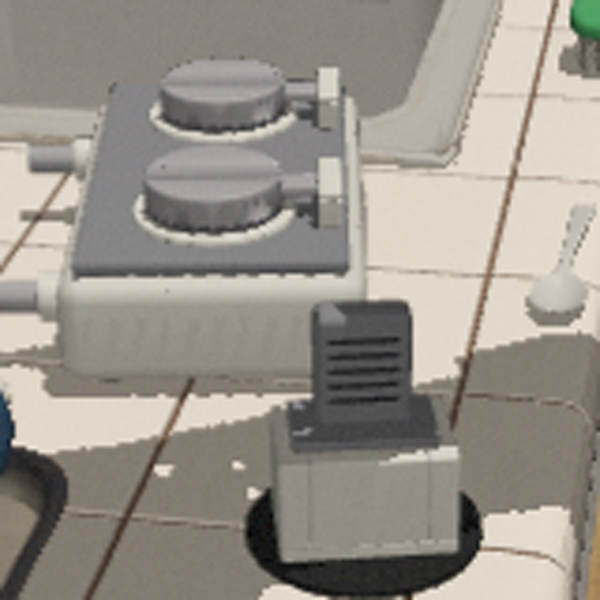

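Both tongues lie under their keepers at (305,95) and (300,188). The key hangs upright in its stand, flange flat at (365,425), and the gripper is clear. Handing in.

```bash
python3 -c "
from station import r
print(r.finish_job())"
```

```text
the job is handed in; nothing more can be done
None
```

The open lock is turned fully home against its stop, the other lock was left as it was, the key hangs upright in its stand, and the job is handed in at about 14 s; the hand-in gave no verdict back.

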